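Pour a tray of pralines into a carton and close it

TASK

Pick up the steel tray by its grip bar, hold it low over the open carton and tip it so that all four pralines slide in, without touching the pralines with the gripper or letting them fall far, then stand the empty tray upright on the counter again. Close the carton: fold the short inner flap down first, then the longer outer flap over it, both down flat. Leave the spool, the jar and the sign holder where they stand.

Things in the scene. Friction and masses are not known exactly. Their poses are not given: they have to be found in the camera images.
- tray: loose steel scoop tray, 154 long (own x) x 98 wide (y), walls 35 high, 3 thick; the +x end is open (spout), pointing roughly to +y (robot's left) at the start. A grip bar runs over it on a post at the back (-x) end. About 0.32 kg empty. Origin: centre of the underside. Slippery: the pralines slide once it slopes 16 to 25 degrees, run out past 40
- tray_grip (a point): point on the axis of the grip bar over the tray's middle (about the loaded centre of mass), 100 above the tray's underside. The bar is 14 wide (tray y), 22 high, from 84 behind this point (at the post, 10 thick) to 40 ahead of it; 86 clear between tray floor and bar. Axes as the tray's
- tray_spout (a point): middle of the spout's floor edge, 77 ahead (+x) of the tray's origin, at the floor's upper face, 3 above the underside
- carton: open cardboard carton, fixed to the counter left of the tray, empty, 136 (own x, away from the robot) x 156 (y) x 100 high, walls 4. Two top flaps stand open: a short inner one on the near (-x) side, a longer outer one on the far (+x) side; the two y sides have none. Origin: centre of the underside
- inner_flap (a joint): angle of the short inner flap (60 long, 150 wide along the carton's y, 2.5 thick): 0 = closed, level on the carton's rim; 1.57 = upright; starts leaning outward at 1.6 to 1.9 (stop 2.0). A stiff crease: stays where it is left; under 1 N at its edge folds it
- inner_flap_edge (a point): middle of the inner flap's free edge
- inner_flap_hinge (a point): middle of the inner flap's hinge line, on the carton's near top edge, 100 above the counter; x and y axes as the carton's when closed
- outer_flap (a joint): angle of the longer outer flap (100 long, 150 wide, 2.5 thick): 0 = closed, level over the carton and the inner flap's end; 1.57 = upright; starts leaning outward at 1.6 to 1.9 (stop 2.0). Stays where it is left; under 1 N at its edge folds it
- outer_flap_edge (a point): middle of the outer flap's free edge
- outer_flap_hinge (a point): middle of the outer flap's hinge line, on the carton's far top edge, 103 above the counter
- praline1_mid (a point): middle of a loaf-shaped dark praline, 60 x 36 x 30 high, 50 g, one of four alike that start lying in the tray
- praline2_mid (a point): middle of a loaf-shaped dark praline, 60 x 36 x 30 high, 50 g, one of four alike that start lying in the tray
- praline3_mid (a point): middle of a loaf-shaped dark praline, 60 x 36 x 30 high, 50 g, one of four alike that start lying in the tray
- praline4_mid (a point): middle of a loaf-shaped dark praline, 60 x 36 x 30 high, 50 g, one of four alike that start lying in the tray
- spool: bystander: empty wooden ribbon spool, 68 across, 50 high, standing; origin at the centre of its underside
- jar: bystander: amber glass jar with steel cap, 68 across, 105 high; origin at the centre of its underside
- card_holder: bystander: clear sign holder with a blank card, 55 x 100 x 64 high; origin at the centre of its underside
Things that resemble listed ones, but are neither listed nor needed, are in the scene too. Leave any orange, pink or purple look-alike of the carton alone.

How it is judged:
On the way, in this order (a step that is already met when the one before it is completed fails the run):
1. all four pralines lie in the carton, both flaps still open (x of praline1_mid in the frame of carton between -0.066 and 0.066 m and y of praline1_mid in the frame of carton between -0.076 and 0.076 m and z of praline1_mid in the frame of carton between 0 and 0.098 m and x of praline2_mid in the frame of carton between -0.066 and 0.066 m and y of praline2_mid in the frame of carton between -0.076 and 0.076 m and z of praline2_mid in the frame of carton between 0 and 0.098 m and x of praline3_mid in the frame of carton between -0.066 and 0.066 m and y of praline3_mid in the frame of carton between -0.076 and 0.076 m and z of praline3_mid in the frame of carton between 0 and 0.098 m and x of praline4_mid in the frame of carton between -0.066 and 0.066 m and y of praline4_mid in the frame of carton between -0.076 and 0.076 m and z of praline4_mid in the frame of carton between 0 and 0.098 m and value of joint each of inner_flap, outer_flap above 0.8 rad), for 0.2 s.
2. the inner flap is folded flat while the outer one is still open (value of joint inner_flap below 0.15 rad and value of joint outer_flap above 0.6 rad), for 0.2 s.
3. the outer flap is folded flat over it (value of joint each of inner_flap, outer_flap below 0.15 rad), for 0.2 s.
At the end, for the whole second after the job is handed in: all four pralines are inside the carton, both flaps are within 0.15 rad of flat, and the empty tray stands upright (within 0.1 rad) and still on the counter, released (all of step 3 and x of praline1_mid in the frame of carton between -0.066 and 0.066 m and y of praline1_mid in the frame of carton between -0.076 and 0.076 m and z of praline1_mid in the frame of carton between 0 and 0.098 m and x of praline2_mid in the frame of carton between -0.066 and 0.066 m and y of praline2_mid in the frame of carton between -0.076 and 0.076 m and z of praline2_mid in the frame of carton between 0 and 0.098 m and x of praline3_mid in the frame of carton between -0.066 and 0.066 m and y of praline3_mid in the frame of carton between -0.076 and 0.076 m and z of praline3_mid in the frame of carton between 0 and 0.098 m and x of praline4_mid in the frame of carton between -0.066 and 0.066 m and y of praline4_mid in the frame of carton between -0.076 and 0.076 m and z of praline4_mid in the frame of carton between 0 and 0.098 m and angle between tray's own z axis and vertical below 0.1 rad and height (world z) of tray below 0.01 m and linear speed of tray below 0.02 m/s); the robot touches nothing.
It fails at once if the gripper or arm touches a praline (over 0.5 N) (contact force between any of the fingers, the arm and praline1 above 0.5 N or contact force between any of the fingers, the arm and praline2 above 0.5 N or contact force between any of the fingers, the arm and praline3 above 0.5 N or contact force between any of the fingers, the arm and praline4 above 0.5 N).
It fails at once if a praline falls far (faster than 2.2 m/s, a drop of about 25 cm) (linear speed of any of praline1, praline2, praline3, praline4 above 2.2 m/s).
It fails at once if the spool, jar or sign holder is moved by more than 30 mm (distance of any of spool, jar, card_holder from where it was at the start of the episode above 0.03 m).
It also fails if it takes over 69 s, if anything falls off the work surface, if the arm or the gripper's body presses on something with over 40 N, if the wrist force passes 120 N, or if a joint passes its speed limit or range.

ROBOT

A 6-joint arm with a two-finger parallel gripper is mounted at the origin on the work surface. World frame = base frame: x ahead of the robot, y to its left, z up, the work surface at z = 0. Lengths are in m, angles in rad, forces in N, time in s.
With the tool pointing down it reaches from about 0.325 to 0.775 m from the base axis. Payload 5.5 kg.
Tool frame: the origin (TCP) lies on the centre line of the jaws, within the pads' length; the fingertips stand 19 mm ahead of it and the grasp point (between the pads) is the TCP (bot.tip_reach is the distance from the TCP to the fingertips, in m); z points along the fingers, y is the direction in which the jaws open and shut (so a half turn about z gives the same grasp; the last joint's range is limited). The gripper opens to 85 mm and grips with 20 to 120 N. Pads are 22 mm wide; open, the fingers measure 114 mm over their backs; the gripper's body (76 mm by 85 mm) begins 54 mm behind the grasp point. The pads swing forward as they close: fully open they stand 13 mm farther back than shut.
Start: joints at [1.128, 0.091, 1.231, -0, 1.82, -0.057], TCP at [0.226, 0.556, 0.25] pointing down, gripper open.
Joint ranges: [-2.87, 2.87], [-0.86, 2.18], [0.17, 2.46], [-1.51, 4.65], [0.06, 2.69], [-2.65, 2.65]. Speed limits (rad/s): [2.57, 2.57, 3.01, 3.14, 3.14, 3.14].

INTERFACE

Orientations are given as a rotation vector (axis times angle).
In Python, from cell import bot gives the robot as it stands. The module is installed in compiled form; this text tells all that it offers.
- The arm moves only by the shell command python3 -m crank 'ROWS' [FORCE]. ROWS is JSON, a list of rows, each an object with "dr": the turn, a rotation vector about the tool's x, y, z in degrees, a list of three; "linear": the shift along the tool's x, y, z in cm, a list of three; "hand": the opening in per cent of the stroke, from 0 (shut) to 100 (fully open). In form: [{"dr": [ax, ay, az], "linear": [x, y, z], "hand": hand}, ...]. A call has 1 to 8 rows; each row shifts and turns the commanded pose from where the row before left it, along the tool's axes as they then stand; what a row does not reach is not made up. A row lasts 1/8 s, in which the tool goes at most 62.5 mm and 10.7 degrees, less where a joint would pass 70% of its speed; a pose out of reach is approached as far as the arm can. A call is refused whole if a number of a shift passes 6.25 or a number of a turn 10.7, either way. A call with a gripper value outside its range is refused whole. The fingers move at their own pace and stop on an object; FORCE is the grip in N (left out, the last holds). Time passes only in rows, so rows that do not move let the fingers close. It gives the time, the measured TCP pose, the force and the opening at its end, in the units of the state.
- bot.get_obs(): the state, without advancing time (a new reading comes with each control period).
- bot.camera(name): name is "side" or "top"; returns the picture (420x560x3 uint8, red, green, blue); there is no depth.
- bot.camera_model(name): a dict with "K" (3x3 intrinsics, pixels), "rvec" (rotation vector, rad) and "tvec" (3), from world to camera coordinates, as OpenCV has them. Camera axes: x right, y down, z forward; pixel columns grow to the right and rows downward; lengths in m; the calibration is good to about 2 mm. A picture is of the moment at which its call begins. camera_model takes no time and is no camera call.
- bot.close_job(): hands the job in, once; it reports no verdict.
The state is a dict: "time": time; "joint_pos": joint angles; "joint_velocities": joint speeds; "joint_torque": joint torques, N m; "tool_pos": TCP position; "ee_rot": TCP orientation; "wrist_force": force on the tool from outside, world axes, zero at the start; "moment": the same for the moment, N m; "opening": finger opening in m.
Only numpy, scipy, OpenCV 4.12 (cv2) and the standard library are available. Lean on these libraries where they do the work, as an engineer would, in place of code of your own. Each camera call takes 0.05 s, during which the arm holds its last target. There are 200 camera calls.

## Working session

There is one attempt and no reset: what is moved stays moved. The work goes in short steps, Python scripts to look and compute and a shell command to move; the robot and the scene stay as the last step left them, time stands still between calls to the robot, and variables do not carry over. Pictures are saved under pics/ and viewed, about 8 in all and at most 12, crops included, and the job is handed in when it is done.

```bash
mkdir -p pics
cat > h.py <<'E'
import numpy as np, cv2
from cell import bot
from scipy.spatial.transform import Rotation as R
def cam(n):
    m=bot.camera_model(n); return np.array(m["K"],float),R.from_rotvec(np.ravel(m["rvec"])).as_matrix(),np.ravel(m["tvec"])
def ray(n,p):
    K,Rm,t=cam(n); d=Rm.T@np.linalg.solve(K,[p[0],p[1],1.]); return -Rm.T@t,d/np.linalg.norm(d)
def onz(n,p,z):
    c,d=ray(n,p); return c+d*(z-c[2])/d[2]
def tri(a,b):
    c1,d1=ray("top",a); c2,d2=ray("side",b)
    s=np.linalg.lstsq(np.stack([d1,-d2],1),c2-c1,rcond=None)[0]
    p,q=c1+s[0]*d1,c2+s[1]*d2; return (p+q)/2,np.linalg.norm(p-q)
def proj(n,P):
    K,Rm,t=cam(n); q=K@(Rm@np.array(P,float)+t); return q[:2]/q[2]
def snap(n,f):
    im=bot.camera(n)[:,:,::-1].copy(); cv2.imwrite("pics/"+f,im); return im
E
python3 - <<'E'
from h import *
for n in("top","side"):
    snap(n,n+"0.png"); K,Rm,t=cam(n); print(n,K[0,0],-Rm.T@t,Rm[2])
o=bot.get_obs(); print({k:np.round(v,3) for k,v in o.items()}, bot.tip_reach)
E
```

```text
top 427.7711841712698 [0.45434233 0.08618627 1.07348541] [ 0.05578507 -0.00153174 -0.99844163]
side 498.10933607274603 [ 0.20707397 -1.02027374  0.77910983] [ 0.22809267  0.82722038 -0.51349798]
{'time': np.float64(0.1), 'joint_pos': array([ 1.128,  0.092,  1.232,  0.   ,  1.82 , -0.057]), 'joint_velocities': array([ 0.002, -0.001, -0.005,  0.002, -0.   ,  0.002]), 'joint_torque': array([ 3.0000e-03, -4.6022e+01, -4.1922e+01, -0.0000e+00,  1.1000e-02,
       -0.0000e+00]), 'tool_pos': array([0.226, 0.556, 0.249]), 'ee_rot': array([-6.020e-01, -3.083e+00,  3.000e-03]), 'wrist_force': array([ 0.222, -0.586,  0.055]), 'moment': array([-0.019,  0.011, -0.043]), 'opening': np.float64(0.085)} 0.019
```

View pics/top0.png

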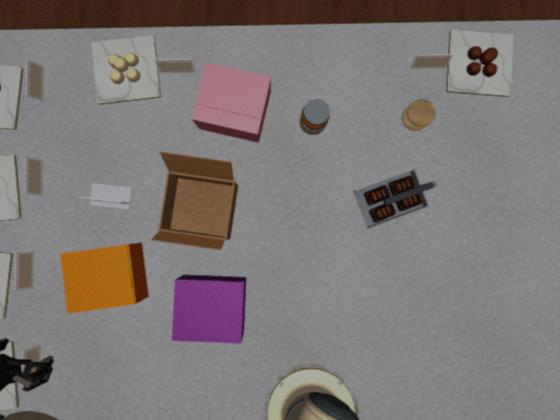

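View pics/side0.png

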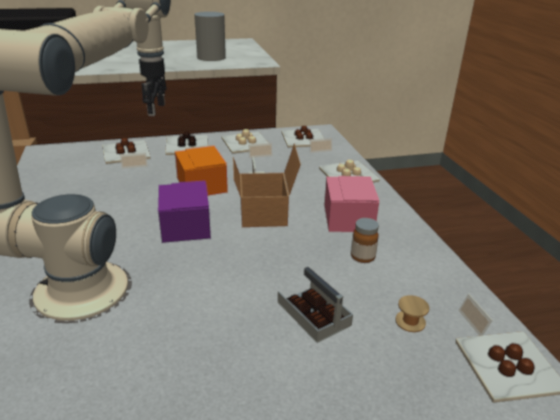

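Top view: the brown open carton is at about (198,208). Its look-alikes are orange (103,278), purple (208,310) and pink (232,102), and the brown one fits because it is the only open one and stands left of the tray. The tray is at (391,199) with its post at (430,187). The spool is at (420,113), the jar at (315,116) and the sign holder at (110,196). I'll confirm in an enlarged crop.

Run:
```python
import cv2,numpy as np
t=cv2.imread("pics/top0.png");s=cv2.imread("pics/side0.png")
r=lambda im,x,y,w,h:cv2.resize(im[y:y+h,x:x+w],(400,300),interpolation=cv2.INTER_CUBIC)
a=np.vstack([np.hstack([r(t,145,145,100,112)[:300] if 0 else cv2.resize(t[140:260,130:290],(400,300),interpolation=2),cv2.resize(t[155:245,330:450],(400,300),interpolation=2)]),
np.hstack([cv2.resize(s[135:240,205:345],(400,300),interpolation=2),cv2.resize(s[260:350,255:375],(400,300),interpolation=2)])])
cv2.imwrite("pics/crop1.png",a)
```

```text
(no output)
```

View pics/crop1.png

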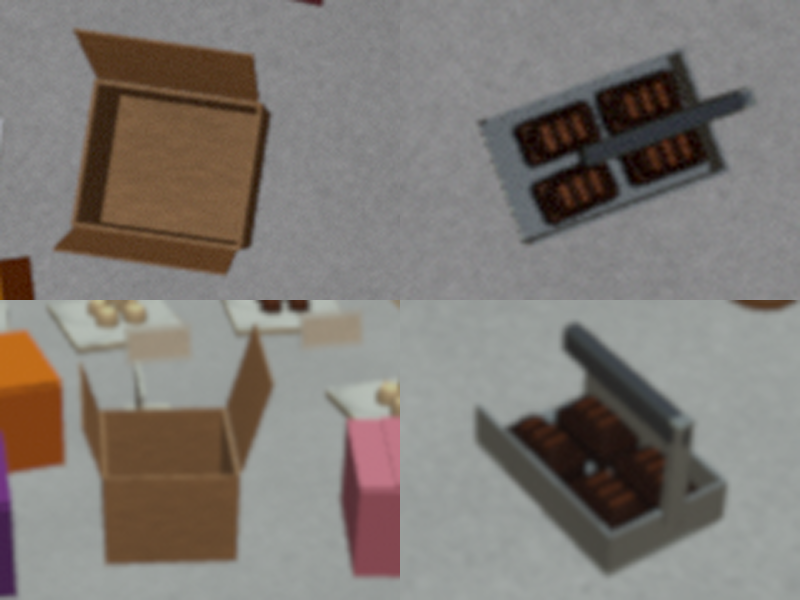

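Confirmed: the open brown carton has its short flap on the near side and its long flap on the far side, and the tray holds four pralines. Next I'll measure from the contour corners.

Run:
```python
from h import *
np.set_printoptions(precision=4,suppress=True)
ct=lambda u,v:(130+u/2.5,140+v/2.5); tt=lambda u,v:(330+(u-400)/3.3333,155+v/3.3333)
cs=lambda u,v:(205+u/2.857,135+(v-300)/2.857); ts=lambda u,v:(255+(u-400)/3.3333,260+(v-300)/3.3333)
c=[onz("top",ct(*p),.1) for p in [(97,82),(262,103),(240,247),(75,227)]]
for i in range(4): print("rim",c[i],np.linalg.norm(c[i]-c[(i+1)%4]))
m=np.mean(c,0); print("centre",m)
y=(c[0]-c[1]+c[3]-c[2]); print("yaw y-axis",np.degrees(np.arctan2(-y[0],y[1])))
x=(c[0]-c[3]+c[1]-c[2]); print("yaw x-axis",np.degrees(np.arctan2(x[1],x[0])))
print("side near-cam rim", tri(ct(262,103),cs(237,477)),tri(ct(240,247),cs(104,477)))
print("outer edge",[onz("top",ct(*p),.198) for p in[(75,30),(253,55)]]," inner",[onz("top",ct(*p),.159) for p in[(54,247),(229,274)]])
print("outer edge tri",tri(ct(253,55),cs(272,383)),tri(ct(75,30),cs(255,327)),"inner",tri(ct(54,247),cs(82,366)))
b0,b1=onz("top",tt(750,97),.111),onz("top",tt(585,157),.111)
print("bar",b0,b1,np.linalg.norm(b0-b1),np.degrees(np.arctan2(*(b1-b0)[[1,0]])))
print("bar tri",tri(tt(750,97),ts(690,422)),tri(tt(585,157),ts(575,325)))
q=[onz("top",tt(*p),.035) for p in[(683,50),(727,168),(527,243),(480,122)]]
for i in range(4): print("tray",q[i],np.linalg.norm(q[i]-q[(i+1)%4]))
print(np.mean(q,0))
# masks of bar in top
im=cv2.imread("pics/top0.png")
for n,z,p in(("spool",.05,(420,113)),("jar",.105,(316,108)),("card",.03,(110,196))): print(n,onz("top",p,z))
```

```text
rim [0.5817 0.3209 0.1   ] 0.1523210354091007
rim [0.5593 0.1703 0.1   ] 0.13264425577722525
rim [0.4285 0.1923 0.1   ] 0.15105587759126157
rim [0.4497 0.3418 0.1   ] 0.13366057307715395
centre [0.5048 0.2563 0.1   ]
yaw y-axis -8.2600924267526
yaw x-axis -9.27234326927477
side near-cam rim (array([0.5588, 0.1708, 0.0965]), np.float64(0.0016773113861378447)) (array([0.4281, 0.1924, 0.0997]), np.float64(0.0006479610891239584))
outer edge [array([0.6124, 0.3152, 0.198 ]), array([0.5886, 0.1686, 0.198 ])]  inner [array([0.4333, 0.3443, 0.159 ]), array([0.4073, 0.1955, 0.159 ])]
outer edge tri (array([0.5888, 0.1687, 0.1974]), np.float64(0.00015558227027753058)) (array([0.614 , 0.3167, 0.1919]), np.float64(0.0009778633648180985)) inner (array([0.4337, 0.3468, 0.1499]), np.float64(0.001263520511956035))
bar [ 0.5422 -0.2828  0.111 ] [ 0.5038 -0.1695  0.111 ] 0.11959740155516498 108.7361292246391
bar tri (array([ 0.5453, -0.2848,  0.1082]), np.float64(0.005794552407080161)) (array([ 0.5064, -0.1714,  0.1064]), np.float64(0.004933434400188375))
tray [ 0.5847 -0.2643  0.035 ] 0.09176626680452432
tray [ 0.4976 -0.293   0.035 ] 0.15638697070437294
tray [ 0.446  -0.1453  0.035 ] 0.09429347499118985
tray [ 0.5349 -0.1139  0.035 ] 0.15839922762995387
[ 0.5158 -0.2041  0.035 ]
spool [ 0.7215 -0.277   0.05  ]
jar [ 0.7237 -0.0192  0.105 ]
card [0.5367 0.4819 0.03  ]
```

```bash
r='{"dr":[0,0,9.84],"linear":[0,0,0],"hand":100}'; python3 -m crank '[{"dr":[0,0,9.84],"linear":[0,0,0],"hand":100},{"dr":[0,0,9.84],"linear":[0,0,0],"hand":100},{"dr":[0,0,9.84],"linear":[0,0,0],"hand":100},{"dr":[0,0,9.84],"linear":[0,0,0],"hand":100},{"dr":[0,0,9.84],"linear":[0,0,0],"hand":100},{"dr":[0,0,0],"linear":[-5.8,0.2,0],"hand":100},{"dr":[0,0,0],"linear":[-5.8,0.2,0],"hand":100},{"dr":[0,0,0],"linear":[-5.8,0.2,0],"hand":100}]' 60
python3 -m crank '[{"dr":[0,0,0],"linear":[-5.8,0.2,0],"hand":100},{"dr":[0,0,0],"linear":[-5.8,0.2,0],"hand":100},{"dr":[0,0,0],"linear":[-5.8,0.2,0],"hand":100},{"dr":[0,0,0],"linear":[-5.8,0.2,0],"hand":100},{"dr":[0,0,0],"linear":[-5.8,0.2,0],"hand":100},{"dr":[0,0,0],"linear":[-5.8,0.2,0],"hand":100},{"dr":[0,0,0],"linear":[-5.8,0.2,0],"hand":100},{"dr":[0,0,0],"linear":[-5.8,0.2,0],"hand":100}]'
cat >> h.py <<'E'
def st(target=None,yaw=None):
    o=bot.get_obs(); M=R.from_rotvec(o["ee_rot"]).as_matrix(); p=np.array(o["tool_pos"])
    print("t",round(float(o["time"]),2),"p",np.round(p,4),"yawx",np.round(np.degrees(np.arctan2(M[1,0],M[0,0])),2),"z",np.round(M[:,2],3),"x",np.round(M[:,0],3))
    print("q",np.round(o["joint_pos"],2),"F",np.round(o["wrist_force"],1),"open",round(float(o["opening"]),4))
    if target is not None: print("cm in tool",np.round(M.T@(np.array(target)-p)*100,2))
    return p,M
E
python3 -c "
from h import *; st([.516,-.205,.25])"
```

```text
time: 1.1
tool_pos: [0.2875, 0.3913, 0.2496]
ee_rot: [1.83, 2.553, -0.002]
wrist_force: [1.9, -0.5, 1.1]
opening: 0.0855
time: 2.1
tool_pos: [0.4513, -0.0433, 0.25]
ee_rot: [-1.831, -2.552, -0.0]
wrist_force: [1.7, 0.7, 0.6]
opening: 0.0852
t 2.1 p [ 0.4513 -0.0433  0.25  ] yawx 108.68 z [-0.  0. -1.] x [-0.32   0.947  0.   ]
q [-0.17 -0.3   1.6   0.    1.85 -0.5 ] F [1.7 0.7 0.6] open 0.0852
cm in tool [-17.39   0.95  -0.  ]
```

```bash
python3 -m crank '[{"dr":[0,0,0],"linear":[-5.8,0.3,0],"hand":100},{"dr":[0,0,0],"linear":[-5.8,0.3,0],"hand":100},{"dr":[0,0,0],"linear":[-5.8,0.3,0],"hand":100},{"dr":[0,0,0],"linear":[0,0,4],"hand":100},{"dr":[0,0,0],"linear":[0,0,4],"hand":100},{"dr":[0,0,0],"linear":[0,0,1],"hand":100},{"dr":[0,0,0],"linear":[0,0,0],"hand":100}]'
python3 -c "
from h import *; st([.516,-.205,.1])
a=snap('top','t1.png');b=snap('side','s1.png')
cv2.imwrite('pics/c2.png',np.hstack([cv2.resize(a[140:260,330:450],(400,400),interpolation=2),cv2.resize(b[230:350,255:375],(400,400),interpolation=2)]))"
```

```text
time: 2.98
tool_pos: [0.5153, -0.2031, 0.1603]
ee_rot: [-1.83, -2.552, 0.0]
wrist_force: [0.0, 0.7, 0.8]
opening: 0.085
t 2.98 p [ 0.5153 -0.2031  0.1603] yawx 108.71 z [-0.001  0.    -1.   ] x [-0.321  0.947  0.001]
q [-0.44 -0.03  1.51  0.    1.66 -0.76] F [0.  0.7 0.8] open 0.085
cm in tool [-0.21  0.01  6.03]
```

View pics/c2.png

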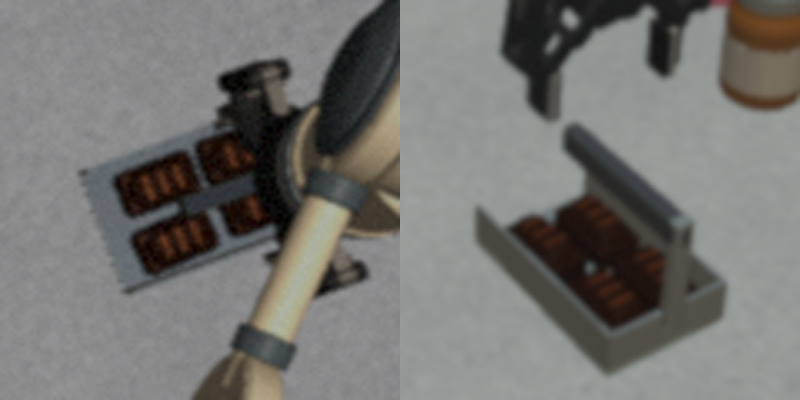

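The jaws straddle the bar: the fingers are at (250,80) and (340,270) in the left crop, with the bar between them. I'll descend and grip.

```bash
python3 -m crank '[{"dr":[0,0,0],"linear":[-0.2,0,3],"hand":100},{"dr":[0,0,0],"linear":[0,0,2],"hand":100},{"dr":[0,0,0],"linear":[0,0,1],"hand":100},{"dr":[0,0,0],"linear":[0,0,0],"hand":0},{"dr":[0,0,0],"linear":[0,0,0],"hand":0},{"dr":[0,0,0],"linear":[0,0,0],"hand":0},{"dr":[0,0,0],"linear":[0,0,0],"hand":0},{"dr":[0,0,0],"linear":[0,0,0],"hand":0}]' 80
python3 -c "
from h import *; st([.516,-.205,.1])"
```

```text
time: 4.08
tool_pos: [0.5164, -0.2053, 0.1009]
ee_rot: [1.83, 2.552, 0.001]
wrist_force: [1.0, 0.3, 1.9]
opening: 0.0128
t 4.08 p [ 0.5164 -0.2053  0.1009] yawx 108.7 z [ 0.001 -0.    -1.   ] x [-0.321  0.947 -0.001]
q [-0.44 -0.01  1.6   0.    1.55 -0.77] F [1.  0.3 1.9] open 0.0128
cm in tool [ 0.04 -0.03  0.09]
```

```bash
python3 -m crank '[{"dr":[0,0,0],"linear":[0,0,-0.8],"hand":0},{"dr":[0,0,0],"linear":[0,0,-1.6],"hand":0},{"dr":[0,0,3.5],"linear":[0,0,-2.4],"hand":0},{"dr":[0,0,6],"linear":[0,0,-2.6],"hand":0},{"dr":[0,0,6],"linear":[0,0,-2.4],"hand":0},{"dr":[0,0,6],"linear":[0,0,-1.6],"hand":0},{"dr":[0,0,4],"linear":[0,0,-0.8],"hand":0},{"dr":[0,0,2],"linear":[0,0,-0.2],"hand":0}]'
python3 -c "
from h import *; st([.4863,.1355,.222])"
```

```text
time: 5.08
tool_pos: [0.5162, -0.2053, 0.2256]
ee_rot: [2.386, 2.042, 0.001]
wrist_force: [0.1, 0.4, -5.0]
opening: 0.0129
t 5.08 p [ 0.5162 -0.2053  0.2256] yawx 81.13 z [ 0.001 -0.001 -1.   ] x [ 0.154  0.988 -0.   ]
q [-0.44 -0.03  1.4  -0.    1.77 -0.28] F [ 0.1  0.4 -5. ] open 0.0129
cm in tool [33.21 -8.21  0.34]
```

```bash
python3 -m crank '[{"dr":[0,0,0],"linear":[0.8,-0.2,0],"hand":0},{"dr":[0,0,0],"linear":[1.6,-0.4,0],"hand":0},{"dr":[0,0,0],"linear":[2.4,-0.6,0],"hand":0},{"dr":[0,0,0],"linear":[3.0,-0.75,0],"hand":0},{"dr":[0,0,0],"linear":[3.2,-0.8,0],"hand":0},{"dr":[0,0,0],"linear":[3.2,-0.8,0],"hand":0},{"dr":[0,0,0],"linear":[3.2,-0.8,0],"hand":0},{"dr":[0,0,0],"linear":[3.2,-0.8,0],"hand":0}]'
python3 -m crank '[{"dr":[0,0,0],"linear":[3.2,-0.8,0],"hand":0},{"dr":[0,0,0],"linear":[3.0,-0.7,0],"hand":0},{"dr":[0,0,0],"linear":[2.4,-0.6,0],"hand":0},{"dr":[0,0,0],"linear":[1.8,-0.45,0],"hand":0},{"dr":[0,0,0],"linear":[1.2,-0.3,0],"hand":0},{"dr":[0,0,0],"linear":[0.7,-0.2,0],"hand":0},{"dr":[0,0,0],"linear":[0.3,0,0],"hand":0},{"dr":[0,0,0],"linear":[0,0,0],"hand":0}]'
python3 - <<'E'
from h import *
st([.4863,.1355,.222])
a=snap('top','t2.png');b=snap('side','s2.png')
cv2.imwrite('pics/c3.png',np.hstack([cv2.resize(a[130:290,130:290],(400,400),interpolation=2),cv2.resize(b[110:270,200:360],(400,400),interpolation=2)]))
# tilt rows: pivot about spout, in tool axes of the row start: spout offset from grip s=(7.7,0,9.7) (tool x, y, z down)
s=np.array([7.7,0,9.7])
for d in (5,8,10,10.5): print(d, s-R.from_euler('y',-d,degrees=True).apply(s))
E
```

```text
time: 6.08
tool_pos: [0.4959, 0.0084, 0.2239]
ee_rot: [-2.383, -2.046, 0.0]
wrist_force: [1.2, 0.1, -4.9]
opening: 0.0127
time: 7.08
tool_pos: [0.486, 0.1351, 0.2242]
ee_rot: [2.386, 2.044, -0.0]
wrist_force: [0.7, 0.1, -4.5]
opening: 0.0127
t 7.08 p [0.486  0.1351 0.2242] yawx 81.17 z [-0. -0. -1.] x [ 0.154  0.988 -0.   ]
q [ 0.2  -0.17  1.53 -0.    1.78  0.36] F [ 0.7  0.1 -4.5] open 0.0127
cm in tool [0.04 0.02 0.22]
5 [ 0.87471153  0.         -0.63418779]
8 [ 1.42491495  0.         -0.97723314]
10 [ 1.80136763  0.         -1.18972617]
10.5 [ 1.89662181  0.         -1.24078615]
```

View pics/c3.png

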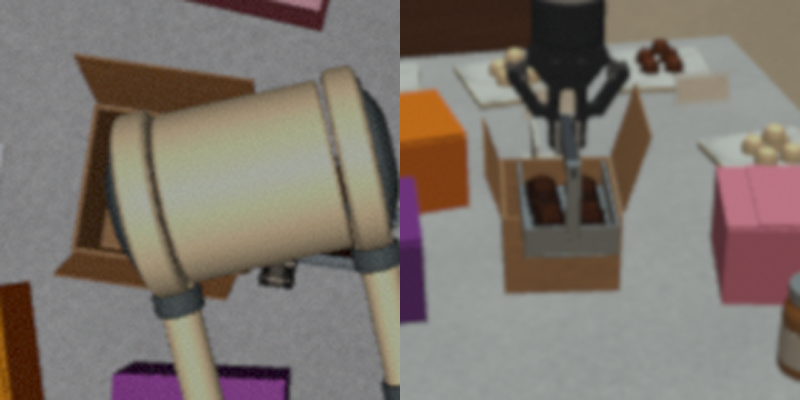

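The tray is level and centred between the flaps: in the side crop the tray is at (570,200) and the rim spans 505–620. I'll tip it about the spout.

```bash
python3 -m crank '[{"dr":[0,-5,0],"linear":[0.87,0,-0.63],"hand":0},{"dr":[0,-8,0],"linear":[1.42,0,-0.98],"hand":0},{"dr":[0,-10,0],"linear":[1.8,0,-1.19],"hand":0},{"dr":[0,-10,0],"linear":[1.8,0,-1.19],"hand":0},{"dr":[0,-10,0],"linear":[1.8,0,-1.19],"hand":0},{"dr":[0,-3,0],"linear":[0.5,0,-0.4],"hand":0},{"dr":[0,0,0],"linear":[0,0,0],"hand":0},{"dr":[0,0,0],"linear":[0,0,0],"hand":0}]'
python3 - <<'E'
from h import *
p,M=st(); s=p+M@np.array([.077,0,.097]); print("spout",s)
a=snap('top','t3.png');b=snap('side','s3.png')
cv2.imwrite('pics/c4.png',np.hstack([cv2.resize(a[130:290,130:290],(400,400),interpolation=2),cv2.resize(b[110:270,200:360],(400,400),interpolation=2)]))
E
```

```text
time: 8.18
tool_pos: [0.5005, 0.2269, 0.2513]
ee_rot: [1.902, 1.627, -0.803]
wrist_force: [-0.2, -0.1, -2.9]
opening: 0.0126
t 8.18 p [0.5005 0.2269 0.2513] yawx 81.05 z [-0.109 -0.709 -0.697] x [ 0.108  0.688 -0.717]
q [ 0.66  0.37  1.08 -0.67  2.21  0.55] F [-0.2 -0.1 -2.9] open 0.0126
spout [0.49824207 0.21111174 0.12846417]
```

View pics/c4.png

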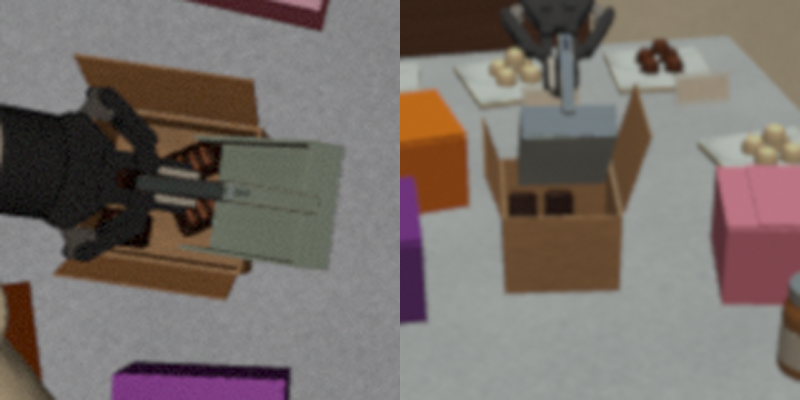

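The wrist load fell from about 5.0 to 2.9 N (the tray's own weight), so the tray is empty. The pralines are in the carton at top-crop (190,160), (195,215) and (125,235), with the fourth hidden by the gripper. I'll back out along the slope and level.

```bash
python3 -m crank '[{"dr":[0,0,0],"linear":[-1.5,0,0],"hand":0},{"dr":[0,0,0],"linear":[-3,0,0],"hand":0},{"dr":[0,0,0],"linear":[-4,0,0],"hand":0},{"dr":[0,0,0],"linear":[-4,0,0],"hand":0},{"dr":[0,10,0],"linear":[-3,0,0],"hand":0},{"dr":[0,10,0],"linear":[-2,0,0],"hand":0},{"dr":[0,10,0],"linear":[-2,0,0],"hand":0},{"dr":[0,10,0],"linear":[-2,0,0],"hand":0}]'
python3 -m crank '[{"dr":[0,6,0],"linear":[-4,0,0],"hand":0},{"dr":[0,0,0],"linear":[-5,0,0],"hand":0},{"dr":[0,0,0],"linear":[-5,0,0],"hand":0},{"dr":[0,0,0],"linear":[-2,0,0],"hand":0},{"dr":[0,0,0],"linear":[0,0,0],"hand":0}]'
python3 - <<'E'
from h import *
st([.5,-.2,.101])
a=snap('top','t4.png');b=snap('side','s4.png')
cv2.imwrite('pics/c5.png',np.hstack([cv2.resize(a[130:290,130:290],(400,400),interpolation=2),cv2.resize(b[110:270,200:360],(400,400),interpolation=2)]))
E
```

```text
time: 9.28
tool_pos: [0.4742, 0.0669, 0.3909]
ee_rot: [2.333, 1.997, -0.11]
wrist_force: [0.9, -0.6, -3.2]
opening: 0.0127
time: 9.9
tool_pos: [0.4495, -0.0915, 0.3931]
ee_rot: [2.388, 2.038, 0.0]
wrist_force: [0.0, 0.2, -3.1]
opening: 0.0129
t 9.9 p [ 0.4495 -0.0915  0.3931] yawx 80.95 z [ 0.001 -0.002 -1.   ] x [ 0.157  0.988 -0.001]
q [-0.27 -0.21  1.26 -0.    2.09 -0.12] F [ 0.   0.2 -3.1] open 0.0129
cm in tool [-9.89  6.65 29.24]
```

View pics/c5.png

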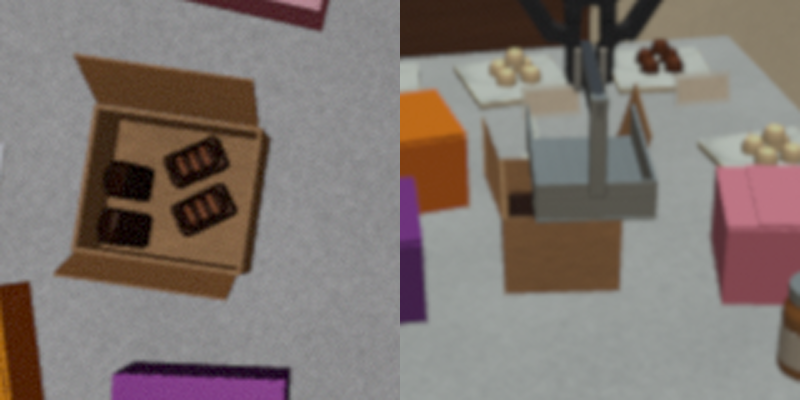

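All four pralines are in the carton: two lie at (195,160) and (205,208), and two stand on end at (128,180) and (125,228), under 60 mm high. Next I'll set the tray down.

```bash
python3 -m crank '[{"dr":[0,0,0],"linear":[-1.4,0.9,2],"hand":0},{"dr":[0,0,0],"linear":[-1.4,0.9,4],"hand":0},{"dr":[0,0,0],"linear":[-1.4,0.9,5],"hand":0},{"dr":[0,0,0],"linear":[-1.4,0.9,5],"hand":0},{"dr":[0,0,0],"linear":[-1.4,0.9,5],"hand":0},{"dr":[0,0,0],"linear":[-1.4,0.9,4],"hand":0},{"dr":[0,0,0],"linear":[-1.4,0.9,2],"hand":0},{"dr":[0,0,0],"linear":[0,0,0],"hand":0}]'
python3 -m crank '[{"dr":[0,0,0],"linear":[0,0,1],"hand":0},{"dr":[0,0,0],"linear":[0,0,0.5],"hand":0},{"dr":[0,0,0],"linear":[0,0,0.3],"hand":0},{"dr":[0,0,0],"linear":[0,0,0.2],"hand":0},{"dr":[0,0,0],"linear":[0,0,0],"hand":0},{"dr":[0,0,0],"linear":[0,0,0],"hand":0}]'
python3 -c "
from h import *; st([.5,-.2,.101])"
```

```text
time: 11.0
tool_pos: [0.4974, -0.1952, 0.1198]
ee_rot: [-2.382, -2.042, 0.003]
wrist_force: [-0.7, 0.5, -2.3]
opening: 0.0129
time: 11.75
tool_pos: [0.4983, -0.1962, 0.1022]
ee_rot: [2.385, 2.044, 0.0]
wrist_force: [0.2, -0.7, -3.4]
opening: 0.0126
t 11.75 p [ 0.4983 -0.1962  0.1022] yawx 81.19 z [ 0. -0. -1.] x [ 0.153  0.988 -0.   ]
q [-0.44 -0.06  1.65  0.    1.56 -0.28] F [ 0.2 -0.7 -3.4] open 0.0126
cm in tool [-0.35  0.22  0.12]
```

```bash
python3 -m crank '[{"dr":[0,0,0],"linear":[0,0,0.1],"hand":0},{"dr":[0,0,0],"linear":[0,0,0.05],"hand":0},{"dr":[0,0,0],"linear":[0,0,0],"hand":0},{"dr":[0,0,0],"linear":[0,0,0],"hand":40},{"dr":[0,0,0],"linear":[0,0,0],"hand":80},{"dr":[0,0,0],"linear":[0,0,0],"hand":80},{"dr":[0,0,0],"linear":[0,0,0],"hand":80},{"dr":[0,0,0],"linear":[0,0,0],"hand":80}]'
python3 -m crank '[{"dr":[0,0,0],"linear":[0,0,-1],"hand":80},{"dr":[0,0,0],"linear":[0,0,-3],"hand":80},{"dr":[0,0,0],"linear":[0,0,-5],"hand":80},{"dr":[0,0,0],"linear":[0,0,-5],"hand":80},{"dr":[0,0,0],"linear":[0,0,-4],"hand":80},{"dr":[0,0,0],"linear":[0,0,0],"hand":0},{"dr":[0,0,0],"linear":[0,0,0],"hand":0}]' 20
python3 - <<'E'
from h import *
C=np.array([.505,.256,0]);ex=np.array([.988,-.153,0]);ey=np.array([.153,.988,0])
p,M=st()
for x,y,z in((-.135,.0,.28),(-.135,0,.147),(-.015,0,.147),(-.015,0,.123)):
    t=C+x*ex+y*ey+[0,0,z]; print((x,y,z),t.round(3),"cm tool",(M.T@(t-p)*100).round(2))
for n in("top","side"): snap(n,n+"5.png")
E
```

```text
time: 12.75
tool_pos: [0.4982, -0.1961, 0.1005]
ee_rot: [-2.385, -2.044, 0.0]
wrist_force: [-0.2, 0.9, -0.6]
opening: 0.0681
time: 13.62
tool_pos: [0.4982, -0.1961, 0.2803]
ee_rot: [-2.385, -2.044, 0.0]
wrist_force: [0.2, -0.5, -0.4]
opening: 0.0328
t 13.62 p [ 0.4982 -0.1961  0.2803] yawx 81.2 z [-0.  0. -1.] x [ 0.153  0.988 -0.   ]
q [-0.44 -0.07  1.34 -0.    1.87 -0.28] F [ 0.2 -0.5 -0.4] open 0.0328
(-0.135, 0.0, 0.28) [0.372 0.277 0.28 ] cm tool [ 4.478e+01 -1.974e+01  3.000e-02]
(-0.135, 0, 0.147) [0.372 0.277 0.147] cm tool [ 44.78 -19.74  13.33]
(-0.015, 0, 0.147) [0.49  0.258 0.147] cm tool [44.78 -7.74 13.33]
(-0.015, 0, 0.123) [0.49  0.258 0.123] cm tool [44.78 -7.74 15.73]
```

```bash
python3 -m crank '[{"dr":[0,0,0],"linear":[4.98,-2.08,0],"hand":0},{"dr":[0,0,0],"linear":[4.98,-2.08,0],"hand":0},{"dr":[0,0,0],"linear":[4.98,-2.08,0],"hand":0},{"dr":[0,0,0],"linear":[4.98,-2.08,0],"hand":0},{"dr":[0,0,0],"linear":[4.98,-2.08,0],"hand":0},{"dr":[0,0,0],"linear":[4.98,-2.08,0],"hand":0},{"dr":[0,0,0],"linear":[4.98,-2.08,0],"hand":0},{"dr":[0,0,0],"linear":[4.98,-2.08,0],"hand":0}]'
python3 -m crank '[{"dr":[0,0,0],"linear":[4.98,-2.08,0],"hand":0},{"dr":[0,0,0],"linear":[0,0,4],"hand":0},{"dr":[0,0,0],"linear":[0,0,4],"hand":0},{"dr":[0,0,0],"linear":[0,0,3],"hand":0},{"dr":[0,0,0],"linear":[0,0,1.6],"hand":0},{"dr":[0,0,0],"linear":[0,0,0],"hand":0}]'
python3 - <<'E'
from h import *
C=np.array([.505,.256,0]);ex=np.array([.988,-.153,0]);ey=np.array([.153,.988,0])
p,M=st(); print("carton frame",(p-C)@ex,(p-C)@ey,p[2])
E
```

```text
time: 14.72
tool_pos: [0.3937, 0.2245, 0.2791]
ee_rot: [-2.385, -2.044, 0.003]
wrist_force: [1.0, -0.0, -0.2]
opening: -0.0002
time: 15.48
tool_pos: [0.3812, 0.275, 0.153]
ee_rot: [-2.385, -2.044, 0.005]
wrist_force: [0.1, 1.2, 0.0]
opening: 0.0003
t 15.47 p [0.3812 0.275  0.153 ] yawx 81.19 z [-0.003 -0.002 -1.   ] x [ 0.153  0.988 -0.002]
q [ 0.55 -0.26  1.73 -0.    1.67  0.71] F [0.1 1.2 0. ] open 0.0003
carton frame -0.1251836531689495 -0.00014687030842080233 0.15300520642876056
```

```bash
python3 -m crank '[{"dr":[0,0,0],"linear":[0,1.5,0],"hand":0},{"dr":[0,0,0],"linear":[0,1.5,0],"hand":0},{"dr":[0,0,0],"linear":[0,1.5,0],"hand":0},{"dr":[0,0,0],"linear":[0,1.5,0],"hand":0},{"dr":[0,0,0],"linear":[0,1.5,0],"hand":0},{"dr":[0,0,0],"linear":[0,1.5,0],"hand":0},{"dr":[0,0,0],"linear":[0,0.5,0],"hand":0},{"dr":[0,0,0],"linear":[0,0,1],"hand":0}]'
python3 -m crank '[{"dr":[0,0,0],"linear":[0,0,0.7],"hand":0},{"dr":[0,0,0],"linear":[0,0,0.6],"hand":0},{"dr":[0,0,0],"linear":[0,0,0.5],"hand":0},{"dr":[0,0,0],"linear":[0,0,0.2],"hand":0},{"dr":[0,0,0],"linear":[0,0,0],"hand":0},{"dr":[0,0,0],"linear":[0,0,0],"hand":0},{"dr":[0,0,0],"linear":[0,0,0],"hand":0}]'
python3 - <<'E'
from h import *
st()
b=snap('side','s6.png'); cv2.imwrite('pics/c6.png',cv2.resize(b[110:240,200:360],(640,520),interpolation=2))
E
```

```text
time: 16.48
tool_pos: [0.4765, 0.2611, 0.145]
ee_rot: [2.385, 2.044, 0.003]
wrist_force: [0.8, 0.4, 0.1]
opening: -0.0003
time: 17.35
tool_pos: [0.4758, 0.261, 0.1247]
ee_rot: [2.385, 2.044, 0.001]
wrist_force: [0.4, -0.4, 0.2]
opening: -0.0002
t 17.35 p [0.4758 0.261  0.1247] yawx 81.2 z [ 0.  0. -1.] x [0.153 0.988 0.   ]
q [ 0.44 -0.05  1.6   0.    1.6   0.59] F [ 0.4 -0.4  0.2] open -0.0002
```

View pics/c6.png

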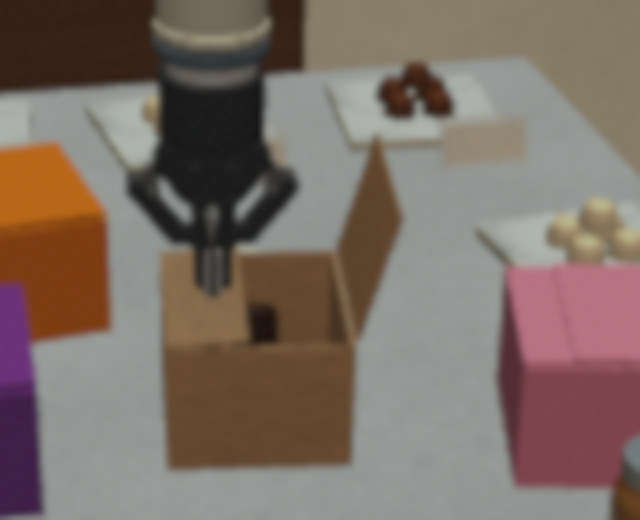

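The inner flap lies flat at (205,300) and the outer one still stands at (370,230). I'll press a touch more, then go over to the outer flap.

```bash
python3 -m crank '[{"dr":[0,0,0],"linear":[0,0,0.2],"hand":0},{"dr":[0,0,0],"linear":[0,0,0],"hand":0},{"dr":[0,0,0],"linear":[0,0,0],"hand":0},{"dr":[0,0,0],"linear":[0,0,-3],"hand":0},{"dr":[0,0,0],"linear":[0,0,-5],"hand":0},{"dr":[0,0,0],"linear":[0,0,-5],"hand":0},{"dr":[0,0,0],"linear":[0,0,-5],"hand":0},{"dr":[0,0,0],"linear":[0,3,0],"hand":0}]'
python3 -m crank '[{"dr":[0,0,0],"linear":[0,4.5,0],"hand":0},{"dr":[0,0,0],"linear":[0,4.5,0],"hand":0},{"dr":[0,0,0],"linear":[0,4.5,0],"hand":0},{"dr":[0,0,0],"linear":[0,0,0],"hand":0}]'
python3 - <<'E'
from h import *
C=np.array([.505,.256,0]);ex=np.array([.988,-.153,0]);ey=np.array([.153,.988,0])
p,M=st(); print("carton frame",(p-C)@ex,(p-C)@ey,p[2])
b=snap('side','s7.png'); cv2.imwrite('pics/c7.png',cv2.resize(b[110:240,200:360],(640,520),interpolation=2))
E
```

```text
time: 18.4
tool_pos: [0.5057, 0.2573, 0.3098]
ee_rot: [2.381, 2.045, 0.017]
wrist_force: [0.6, 0.1, -0.1]
opening: 0.0002
time: 18.9
tool_pos: [0.6411, 0.2345, 0.2979]
ee_rot: [-2.386, -2.04, 0.009]
wrist_force: [0.6, -0.2, -0.4]
opening: 0.0001
t 18.9 p [0.6411 0.2345 0.2979] yawx 81.05 z [-0.005 -0.002 -1.   ] x [ 0.156  0.988 -0.003]
q [ 0.3   0.35  0.85 -0.    1.95  0.46] F [ 0.6 -0.2 -0.4] open 0.0001
carton frame 0.1377804504420941 -0.0004221494082246371 0.29792614196855616
```

View pics/c7.png

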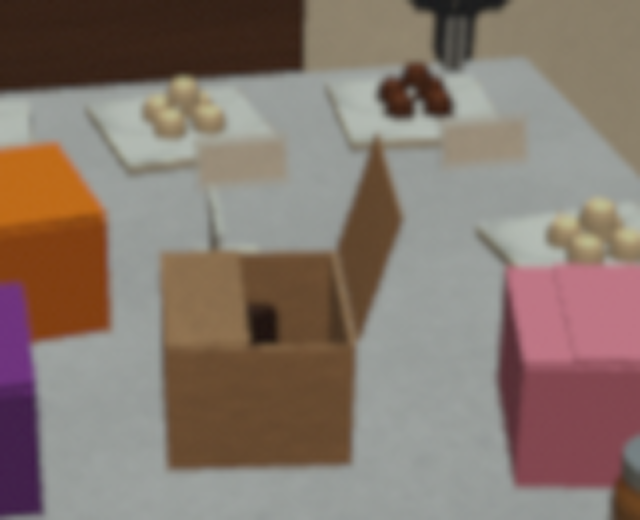

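The inner flap stays flat with its edge at (245,300). The outer one is open and the tool is beyond it. I'll descend and sweep inward.

```bash
python3 -m crank '[{"dr":[0,0,0],"linear":[0,0,4],"hand":0},{"dr":[0,0,0],"linear":[0,0,4],"hand":0},{"dr":[0,0,0],"linear":[0,0,3],"hand":0},{"dr":[0,0,0],"linear":[0,0,1.3],"hand":0},{"dr":[0,0,0],"linear":[0,-1.5,0],"hand":0},{"dr":[0,0,0],"linear":[0,-1.5,0],"hand":0},{"dr":[0,0,0],"linear":[0,-1.5,0],"hand":0},{"dr":[0,0,0],"linear":[0,-1.5,0],"hand":0}]'
python3 -m crank '[{"dr":[0,0,0],"linear":[0,-1.5,0],"hand":0},{"dr":[0,0,0],"linear":[0,-1.5,0],"hand":0},{"dr":[0,0,0],"linear":[0,-1.5,0.4],"hand":0},{"dr":[0,0,0],"linear":[0,-1.5,0.5],"hand":0},{"dr":[0,0,0],"linear":[0,-1.5,0.7],"hand":0},{"dr":[0,0,0],"linear":[0,-0.8,0.8],"hand":0},{"dr":[0,0,0],"linear":[0,0,0],"hand":0}]'
python3 - <<'E'
from h import *
C=np.array([.505,.256,0]);ex=np.array([.988,-.153,0]);ey=np.array([.153,.988,0])
p,M=st(); print("carton frame",(p-C)@ex,(p-C)@ey,p[2])
E
```

```text
time: 19.95
tool_pos: [0.5796, 0.2454, 0.1836]
ee_rot: [2.383, 2.043, 0.009]
wrist_force: [-0.1, 0.7, -0.0]
opening: 0.0
time: 20.82
tool_pos: [0.4968, 0.2577, 0.1552]
ee_rot: [-2.385, -2.045, 0.001]
wrist_force: [-0.2, 0.2, -0.3]
opening: -0.0002
t 20.82 p [0.4968 0.2577 0.1552] yawx 81.23 z [-0. -0. -1.] x [ 0.152  0.988 -0.   ]
q [ 0.42 -0.02  1.51  0.    1.65  0.57] F [-0.2  0.2 -0.3] open -0.0002
carton frame -0.008365059723593577 0.0003804207231365461 0.15521935359976974
```

```bash
python3 -m crank '[{"dr":[0,0,0],"linear":[0,0.3,0.8],"hand":0},{"dr":[0,0,0],"linear":[0,0.3,0.8],"hand":0},{"dr":[0,0,0],"linear":[0,0,0.7],"hand":0},{"dr":[0,0,0],"linear":[0,0,0.5],"hand":0},{"dr":[0,0,0],"linear":[0,0,0.3],"hand":0},{"dr":[0,0,0],"linear":[0,0,0],"hand":0},{"dr":[0,0,0],"linear":[0,0,0],"hand":0},{"dr":[0,0,0],"linear":[0,0,0],"hand":0}]'
python3 -c "
from h import *
st()"
```

```text
time: 21.82
tool_pos: [0.5035, 0.2567, 0.1246]
ee_rot: [2.385, 2.044, 0.0]
wrist_force: [-0.4, 1.0, 1.3]
opening: 0.0003
t 21.82 p [0.5035 0.2567 0.1246] yawx 81.2 z [ 0.  0. -1.] x [0.153 0.988 0.   ]
q [0.41 0.01 1.54 0.   1.59 0.56] F [-0.4  1.   1.3] open 0.0003
```

Light contact. I'll press 1 mm more, then retreat upward and check.

```bash
python3 -m crank '[{"dr":[0,0,0],"linear":[0,0,0.1],"hand":0},{"dr":[0,0,0],"linear":[0,0,0],"hand":0},{"dr":[0,0,0],"linear":[0,0,0],"hand":0},{"dr":[0,0,0],"linear":[0,0,-2],"hand":0},{"dr":[0,0,0],"linear":[0,0,-5],"hand":0},{"dr":[0,0,0],"linear":[0,0,-5],"hand":0},{"dr":[0,0,0],"linear":[-5,0,-5],"hand":0},{"dr":[0,0,0],"linear":[-3,-4,-3],"hand":0}]'
python3 -m crank '[{"dr":[0,0,0],"linear":[-3,-5,0],"hand":0},{"dr":[0,0,0],"linear":[0,-5,0],"hand":0},{"dr":[0,0,0],"linear":[0,0,0],"hand":0},{"dr":[0,0,0],"linear":[0,0,0],"hand":0}]'
python3 - <<'E'
from h import *
st()
a=snap('top','t8.png');b=snap('side','s8.png')
cv2.imwrite('pics/c8.png',np.vstack([np.hstack([a[60:260,60:460]]),np.hstack([b[120:320,140:540]])]))
E
```

```text
time: 22.82
tool_pos: [0.453, 0.188, 0.3205]
ee_rot: [2.386, 2.041, 0.003]
wrist_force: [0.1, 0.5, 0.1]
opening: -0.0
time: 23.32
tool_pos: [0.3493, 0.1751, 0.3185]
ee_rot: [2.385, 2.044, 0.003]
wrist_force: [-0.0, 0.2, -0.3]
opening: 0.0002
t 23.32 p [0.3493 0.1751 0.3185] yawx 81.21 z [ 0.002  0.    -1.   ] x [0.153 0.988 0.001]
q [ 0.38 -0.44  1.58 -0.    2.    0.53] F [-0.   0.2 -0.3] open 0.0002
```

View pics/c8.png

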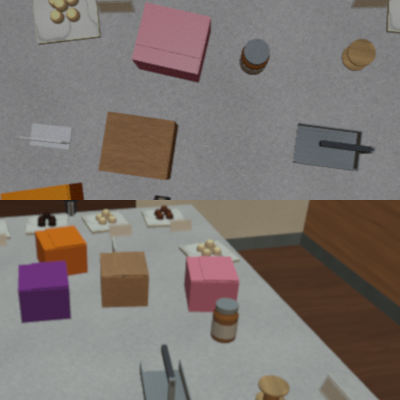

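The carton is closed at (138,145), the tray stands at (330,145) on its base, and the jar, spool and sign are in place. One enlarged check of the flaps.

Run:
```python
import cv2,numpy as np
a=cv2.imread('pics/t8.png');b=cv2.imread('pics/s8.png')
cv2.imwrite('pics/c9.png',np.hstack([cv2.resize(a[160:250,150:250],(400,360),interpolation=2),cv2.resize(b[155:245,220:320],(400,360),interpolation=2)]))
from h import *
d=[cv2.absdiff(cv2.imread('pics/top0.png'),a).max(2)]
for n,(x,y) in dict(spool=(420,113),jar=(315,116),card=(110,196)).items(): print(n,"mean pixel change",d[0][y-20:y+20,x-22:x+22].mean())
```

```text
spool mean pixel change 6.328409090909091
jar mean pixel change 6.2005681818181815
card mean pixel change 7.223863636363636
```

View pics/c9.png

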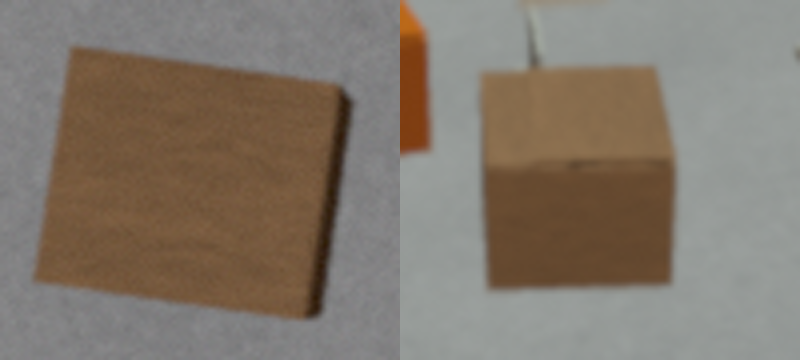

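Both flaps are down. In the side crop the outer edge at (535,165) is only about a pixel above the rim line, far less than 0.15 rad. I'll hand in.

```bash
python3 -c "
from cell import bot
print(bot.close_job())"
```

```text
the job is handed in; nothing more can be done
None
```

The job is handed in at about 23.5 s of the 69 s allowed; no verdict is reported, so success rests on my own checks. I gripped the tray by its bar and tipped it 46° just above the carton's edge. I then stood it back on the counter near its start, and folded the inner flap flat before the outer one.

**Checks that passed:**
- **Pralines:** after the pour, the wrist load fell from 5.0 N to about 3 N, the empty tray's weight. The top view showed all four in the carton, two lying flat and two standing on end, all well below the rim.
- **Flaps:** the last pictures show both flaps down, with the outer edge about one pixel (roughly 3 mm) above the rim line, well within 0.15 rad.
- **Tray and bystanders:** the tray stands upright and released. The areas around the spool, jar and sign holder differ from the first picture only at about noise level.

**Not checked:** I did not measure the flap angles or the tray's tilt as numbers; I judged both from the images. The pralines were not seen again once the carton was closed. No check failed; my corner measurements came out about 3% smaller than the stated sizes, too small to affect the job.

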